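Gauge a reamed bore with a go / no-go plug gauge

ROBOT

A 6-joint arm with a two-finger parallel gripper is mounted at the origin on a cart in front of the work surface, level with it; the furniture and walls round the work are solid. World frame = base frame: x ahead of the robot, y to its left, z up, the work surface at z = 0. Lengths are in m, angles in degrees, forces in N, time in s.
With the tool pointing down it reaches from about 0.275 to 0.85 m from the base axis. Payload 19 kg.
Tool frame: the origin (TCP) lies at the very end of the fingers, on their centre line; the grasp point (between the pads) lies 19 mm behind it (arm.hold_point_z is the distance from the TCP to the grasp point, in m); z points along the fingers, y is the line along which they close (so a half turn about z gives the same grasp; the last joint's range is limited). The gripper opens to 85 mm and grips with 20 to 120 N. Pads are 22 mm wide; open, the fingers measure 114 mm over their backs; the gripper's body (76 mm by 85 mm) begins 54 mm behind the grasp point. The pads swing forward as they close: fully open they stand 13 mm farther back than shut.
Start: joints at [-78.724, 8.623, 82.357, -0, 89.026, -7.678], TCP at [0.187, -0.544, 0.207] pointing down, gripper open.
Joint ranges: [-160.23, 160.23], [-39.13, 120.54], [6.94, 153.29], [-79.49, 259.48], [9.18, 160.14], [-161.06, 161.06]. Speed limits (degrees/s): [108.29, 108.29, 127.2, 172.46, 172.46, 172.46].

INTERFACE

Orientations are given as [roll, pitch, yaw] about the fixed x, y, z axes, in that order (R = Rz(yaw) Ry(pitch) Rx(roll)).
In Python, from station import arm, viewer, order gives the robot as it stands.
- The arm moves only by the tool jog_arm, never from a script. Its argument "motion" is a list of rows, each a list of 6 numbers: the shift along the world's x, y, z each as a share of 0.25 m, from -1 to 1, then the turn, a rotation vector about the world's x, y, z each as a share of 180 degrees, from -1 to 1. In form: [[tx, ty, tz, ax, ay, az], ...]. A call has 1 to 5 rows; each row is the pose to reach, as a shift and turn from the pose commanded when the call began, turning the shorter way round; what a row does not reach only later rows make up. A row lasts 1/8 s, in which the tool goes at most 62.5 mm and 10.7 degrees, less where a joint would pass 70% of its speed; a pose out of reach is approached as far as the arm can. A call with a number of a shift or a turn outside -1 to 1 is refused whole. A call with a gripper value outside its range is refused whole. "grip" is the opening, from -1 (shut) to 1 (fully open), set as the call begins (left out, the last holds). The fingers move at their own pace and stop on an object; "force" is the grip in N (left out, the last holds). Time passes only in rows, so rows that repeat a pose let the fingers close. It gives the time, the measured TCP pose, the force, the opening and the grip force at its end, in the units of the state.
- arm.sense(): the state, without advancing time (a new reading comes with each control period).
- viewer.snapshot(name): name is "scene" or "top" or "wrist"; returns a dict with "color" (400x640x3 uint8, red, green, blue), "camera_matrix" (3x3 intrinsics, pixels), "eye" and "orientation" of the camera in the world; the wrist camera has in their place "tool_from_camera" (4x4, takes a point from camera to tool coordinates, whose origin is the TCP and whose axes are the flange's). Camera axes: x right, y down, z forward; pixel columns grow to the right and rows downward; lengths in m; the calibration is good to about 2 mm. A picture is of the moment at which its call begins: read the wrist's pose just before it. There is no depth.
- order.hand_in(): hands the job in; it is judged then, once.
Trained networks look in the newest picture that a camera, given by its name, has taken for a name from the list of things; names that differ only in an ending like _2 or _b are one class to them, and where a whole thing is asked for, a point or a joint stands for the part that bears it (a point fixed in the world has none). Each returns a list of dicts, best first, with "p" (0 to 1); they miss things now and then, are a little off and sometimes report something else, mostly with a low value. They report only what shows in the picture. A call takes as long as a camera call. They do not tell look-alikes from the thing itself.
- viewer.trace(camera, query): "region" (400x640 bool, what is visible of it) and "extent" ([left, top, right, bottom] in pixels, round what is visible of it).
- viewer.tip_of(camera, query): "at" ([column, row] in pixels: a listed point, or the origin of a listed thing).
The state is a dict: "time_s": time; "qpos": joint angles; "joint_velocities": joint speeds; "joint_torque": joint torques, N m; "tcp_pos": TCP position; "tcp_rot": TCP orientation; "force": force on the tool from outside, world axes, zero at the start; "wrist_torque": the same for the moment, N m; "width": opening from 0.0 (shut) to 1.0 (fully open); "grip_force": force on a finger pad.
Only numpy, scipy, OpenCV 4.12 (cv2) and the standard library are available. Lean on these libraries where they do the work, as an engineer would, in place of code of your own. Each camera call takes 0.05 s, during which the arm holds its last target. There are 200 camera calls.

TASK

Take the double-ended plug gauge from its rest, find the bore of the metal block by feel or sight (the block sits anywhere on its short cross slide) and slide the longer, thinner go end in until its collar is pressed gently home against the block's face. Then draw it out, turn it round and push the short, fat no-go end squarely into the same bore's mouth with a steady light force of about 10 N for a second, to confirm that no more than its tapered nose will enter. Lay the gauge back in its rest, either way round, without ever forcing it against the block, dropping it or disturbing the other things.

Things in the scene. Friction and masses are not known exactly. Their poses are not given: they have to be found in the camera images.
- gauge_mid (a point): Centre of the plug gauge: loose, 0.15 kg, 116 mm long, lying level. x runs along the gauge toward its go end, z is up while it lies in the rest. The dark handle is a square bar 18 x 18 mm, 64 mm long (x -32 to 32); its flats face y and z: grip it across y, from above. A dark collar, 30 mm in diameter and 4 mm thick, sits at each end of the handle.
- go_shoulder (a point): Outer face of the go end's collar, on the axis, 36 mm from the gauge's centre. It meets the block's face when the go end is fully home. From here the go end, a bright cylinder 20 mm in diameter, sticks out 30 mm; only its last 0.5 mm is bevelled, so it must meet the bore within about 1.5 mm to enter. Axes as for the gauge.
- nogo_face (a point): Centre of the flat end of the no-go end, 50 mm from the gauge's centre on the side away from the go end. The no-go end is a bright cylinder 24 mm in diameter and 14 mm long with a dark ring round it; its last 5 mm taper to 17 mm, so its nose goes about 4 mm into the bore and no farther. Axes as for the gauge.
- plug_gauge: The whole gauge; origin at its centre, axes as for gauge_mid.
- bore_mouth (a point): Where the centre of the bore's mouth would be with the block in the middle of its cross slide, in the block's front face, 62 mm above the worktop. x points into the bore along its axis, z up, y across. The real mouth lies on this y line up to 9 mm to either side: that offset is not reported. The bore is 21 mm wide, chamfered 1 mm, and goes right through.
- bore_block: Foot of the block, screwed to the worktop: 64 mm (along the bore) x 124 mm x 10 mm, origin at the centre of its underside, axes as for the mouth. On its cross slide, clamped too firmly to shift by hand, stands the aluminium block: 40 mm thick along the bore, 56 mm wide, top 86 mm above the worktop, front face at x = -20 mm, bore midway across it.
- rest_seat (a point): Where the gauge's centre belongs in its rest, 45 mm above the worktop; x along the seated gauge, either way round, z up. The handle lies in two forks with slots 24 mm wide, slot floors 36 mm and leaning lips up to 58 mm above the worktop. Between the forks 42 mm of the handle are free for fingers; the collars lie outside them with 3 mm of play.
- gauge_rest: The rest, fixed to the worktop: a grey plastic foot 70 x 60 x 8 mm with two forked uprights, each 8 mm thick and 40 mm wide, their middles 25 mm either side of the centre along x. Origin: centre of the underside; axes as for the seat.
There are look-alikes about, which are no part of the job. Leave any brown or purple look-alike of the gauge_rest alone.

How it is judged:
By the outcome, as a careful person would: the job done as asked, in the order asked, and still so for the second after the job is handed in, with the robot touching nothing.
It also fails if it takes over 72 s, if anything falls off the work surface, if the arm or the gripper's body presses on something with over 40 N, if the wrist force passes 120 N, or if a joint passes its speed limit or range.

## Working session

There is one attempt and no reset: what is moved stays moved. The work goes in short steps, Python scripts to look and compute and a tool call to move; the robot and the scene stay as the last step left them, time stands still between calls to the robot, and variables do not carry over. Pictures are saved under pics/ and viewed, at most 15 in all, crops included, and the job is handed in when it is done.

Besides the shell and the picture viewer there is one more tool, called by a JSON object that holds its "method" and its "body", one argument or row to a line. jog_arm: Moves the arm, as the interface text tells. Shift numbers are shares of 0.25 m and turn numbers shares of 180 degrees, none past 1 either way. Its arguments: {"type":"object","properties":{"motion":{"type":"array"},"grip":{"type":"number"},"force":{"type":"number"}},"required":["motion"]}

```bash
mkdir -p pics; ls
python3 - <<'E'
from station import arm, viewer, order
import cv2,numpy as np
s=arm.sense();print(s, arm.hold_point_z)
for c in("scene","top"):
    r=viewer.snapshot(c)
    cv2.imwrite(f"pics/{c}1.png",r["color"][:,:,::-1])
    print(c,r["camera_matrix"],r["eye"],r["orientation"])
    for q in("gauge_mid","go_shoulder","nogo_face","bore_mouth","bore_block","rest_seat","gauge_rest"):
        print(q,[(np.round(d["at"],1),round(d["p"],2)) for d in viewer.tip_of(c,q)])
    for q in ("plug_gauge","bore_block","gauge_rest"):
        print(q,[(d["extent"],round(d["p"],2)) for d in viewer.trace(c,q)])
E
```

```text
pics
{'time_s': 0.0, 'qpos': array([-7.87245681e+01,  8.65002152e+00,  8.23919250e+01,  9.04246563e-05,
        8.90253614e+01, -7.67707282e+00]), 'joint_velocities': array([-0.1130023 ,  0.02599537,  0.05469645,  0.01362243, -0.08500846,
       -0.09546074]), 'joint_torque': array([-2.36664018e-03, -7.13071060e+01, -5.70874107e+01, -2.99660787e-04,
        9.01365333e-03,  7.92345031e-05]), 'tcp_pos': array([ 0.18668595, -0.54357118,  0.2065941 ]), 'tcp_rot': array([-1.79933308e+02, -9.08122702e-03,  1.89524978e+01]), 'force': array([-0.07710394,  0.62952054,  0.56055823]), 'wrist_torque': array([-0.00604907,  0.05113273, -0.01185046]), 'grip_force': 0.0, 'width': 0.9975422395090785} 0.0187
scene [[488.38983261   0.         322.12300815]
 [  0.         488.38983261 201.51013516]
 [  0.           0.           1.        ]] [-0.07962558 -1.09798207  0.97009387] [-128.04183408    0.80479071  -33.27557516]
gauge_mid [(array([336.8, 220.6]), 0.6)]
go_shoulder [(array([350.8, 218.5]), 0.8)]
nogo_face [(array([329.1, 231.8]), 0.63)]
bore_mouth [(array([343.3, 233.9]), 0.62)]
bore_block []
r
[... 711 characters left out ...]
, (array([206.7, 193.8]), 0.25)]
go_shoulder [(array([336.1, 178.6]), 0.67)]
nogo_face [(array([341.6, 202.9]), 0.82), (array([334.1, 188.5]), 0.31)]
bore_mouth [(array([201.8, 194.5]), 0.97)]
bore_block [(array([205.6, 195.3]), 0.94), (array([202.2, 196.1]), 0.47)]
rest_seat [(array([434.6, 211. ]), 0.87), (array([339.6, 188.4]), 0.73), (array([376.1, 221.7]), 0.72)]
gauge_rest [(array([335.1, 187.5]), 0.76), (array([375. , 223.6]), 0.7), (array([429.7, 216.9]), 0.59)]
plug_gauge [([325.7, 168.8, 346.6, 204.3], 0.79)]
bore_block [([186.6, 181.0, 226.6, 201.1], 0.73)]
gauge_rest [([324.7, 178.9, 349.2, 205.1], 0.79), ([362.8, 210.6, 384.9, 238.8], 0.67), ([415.7, 202.7, 447.0, 227.4], 0.62)]
```

```bash
python3 - <<'E'
import cv2,numpy as np
a=cv2.imread("pics/scene1.png");b=cv2.imread("pics/top1.png")
b2=cv2.resize(b[130:280,160:480],None,fx=2.5,fy=2.5,interpolation=cv2.INTER_CUBIC)
cv2.imwrite("pics/b2.png",b2)
a2=cv2.resize(a[120:340,200:460],None,fx=2.5,fy=2.5,interpolation=cv2.INTER_CUBIC)
cv2.imwrite("pics/a2.png",a2)
E
cat > h.py <<'E'
import numpy as np,cv2
from scipy.spatial.transform import Rotation as R
from station import arm,viewer,order
def ray(px,K,eye,Rm,z):
    d=Rm@np.linalg.inv(K)@np.array([px[0],px[1],1.]); return eye+d*(z-eye[2])/d[2]
def fixed(r): return r["camera_matrix"],np.array(r["eye"]),R.from_euler("xyz",r["orientation"],degrees=True).as_matrix()
def wrist():
    s=arm.sense(); r=viewer.snapshot("wrist"); T=np.array(r["tool_from_camera"])
    Rt=R.from_euler("xyz",s["tcp_rot"],degrees=True).as_matrix()
    return r["color"],(r["camera_matrix"],s["tcp_pos"]+Rt@T[:3,3],Rt@T[:3,:3])
def project(P,K,eye,Rm):
    c=Rm.T@(np.array(P)-eye); return (K@c/c[2])[:2]
E
python3 - <<'E'
from h import *
r=viewer.snapshot("top");C=fixed(r)
for n,p,z in [("mid",(337.4,189.3),.045),("go",(336.1,178.6),.045),("nogo",(341.6,202.9),.045),("mouth",(201.8,194.5),.062),("block",(205.6,195.3),0),("seat",(339.6,188.4),.045),("seat2",(376,221.7),.045),("seat3",(434.6,211),.045)]: print(n,ray(p,*C,z))
E
```

```text
mid [ 0.54051738 -0.21543801  0.045     ]
go [ 0.57371308 -0.21390793  0.045     ]
nogo [ 0.49829155 -0.22494057  0.045     ]
mouth [0.54611106 0.18742421 0.062     ]
block [0.55695838 0.18956191 0.        ]
seat [ 0.54286478 -0.22222216  0.045     ]
seat2 [ 0.43548343 -0.322227    0.045     ]
seat3 [ 0.45667166 -0.49848646  0.045     ]
```

View pics/b2.png

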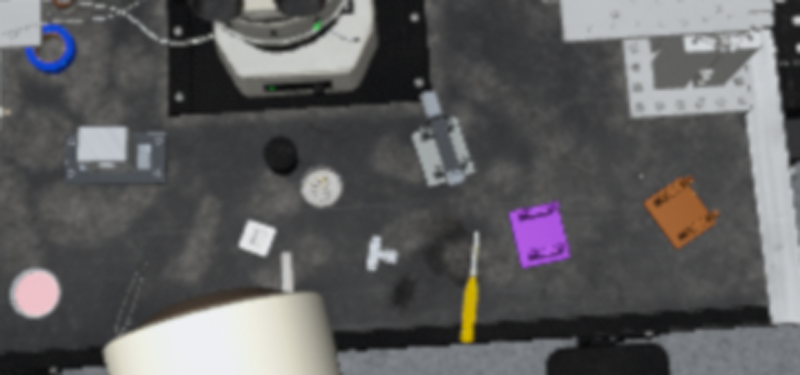

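View pics/scene1.png

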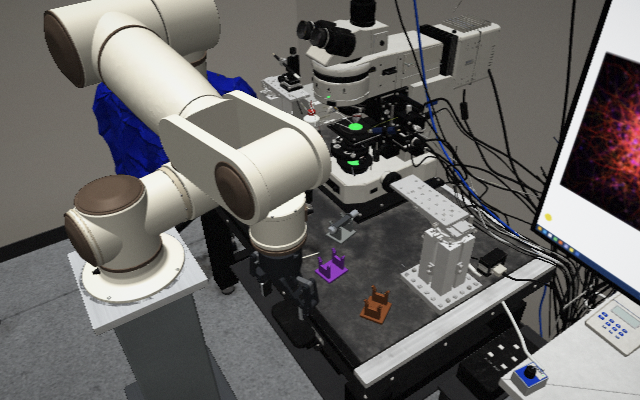

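The top view shows the gauge lying in the grey rest at about (338,187), with its go end toward +x. The purple and brown look-alikes are at (375,224) and (432,215). The bore block is at about (205,193), with its aluminium part toward +y.

{"method": "jog_arm", "body": {
  "motion": [
    [0.8,0.75,0.1,0,0,-0.06],
    [0.8,0.75,0.1,0,0,-0.06],
    [0.8,0.75,0.1,0,0,-0.06],
    [0.8,0.75,0.1,0,0,-0.06],
    [0.8,0.75,0.1,0,0,-0.06]
  ],
  "grip": 1
}}

```text
time_s: 1.78
tcp_pos: [0.3886, -0.3541, 0.2327]
tcp_rot: [180.0, -0.0, 8.3]
force: [-0.8, 0.3, 0.2]
width: 0.997
grip_force: 0.0
```

{"method": "jog_arm", "body": {
  "motion": [
    [0.45,0.55,0,0,0,0],
    [0.45,0.55,0,0,0,0],
    [0.45,0.55,0,0,0,0],
    [0.45,0.55,0,0,0,0]
  ]
}}

```text
time_s: 2.28
tcp_pos: [0.5009, -0.216, 0.2321]
tcp_rot: [-180.0, -0.0, 8.4]
force: [-0.5, -1.0, -0.3]
width: 1.001
grip_force: 0.0
```

```bash
cat > look.py <<'E'
from h import *
import sys
img,C=wrist(); cv2.imwrite(f"pics/{sys.argv[1]}.png",img[:,:,::-1])
s=arm.sense(); print(s["time_s"],s["tcp_pos"],s["tcp_rot"],s["qpos"],"eye",C[1],"zaxis",C[2][:,2])
for a in sys.argv[2:]:
    q,z=a.split(":")
    for d in viewer.tip_of("wrist",q): print(q,np.round(d["at"],1),round(d["p"],2),np.round(ray(d["at"],*C,float(z)),4))
E
python3 look.py w1 gauge_mid:.045 go_shoulder:.045 nogo_face:.045 rest_seat:.045 gauge_rest:0
```

```text
2.325 [ 0.49991372 -0.21754197  0.23204964] [-1.79987754e+02  1.08750856e-02  8.31241558e+00] [-3.16162613e+01  4.65031178e+00  8.39156755e+01  2.41124045e-03
  9.14502118e+01  5.00713850e+01] eye [ 0.58159097 -0.20321236  0.39955366] zaxis [-0.31134622 -0.04539573 -0.94921165]
gauge_mid [328.5 134.2] 0.84 [ 0.5493 -0.2165  0.045 ]
go_shoulder [327.3  98.3] 0.95 [ 0.5869 -0.2093  0.045 ]
nogo_face [333.3 178.2] 0.94 [ 0.5    -0.2298  0.045 ]
rest_seat [326.2 134.3] 0.59 [ 0.5488 -0.2139  0.045 ]
rest_seat [400.6 231.2] 0.57 [ 0.4454 -0.3234  0.045 ]
gauge_rest [324.7 134. ] 0.74 [ 0.5448 -0.2133  0.    ]
gauge_rest [392.2 223. ] 0.74 [ 0.4385 -0.3244  0.    ]
gauge_rest [516.1 230.2] 0.6 [ 0.4531 -0.4987  0.    ]
```

View pics/w1.png

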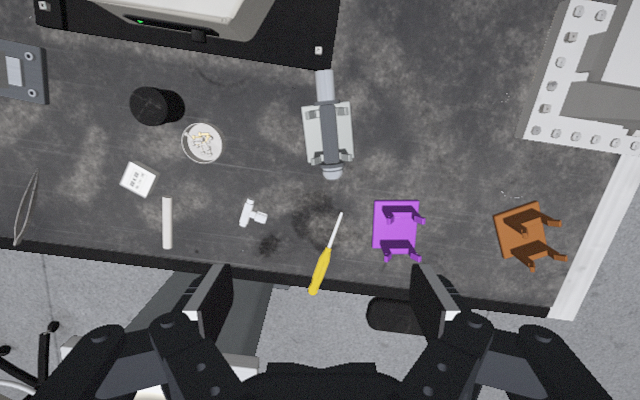

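The wrist view shows the gauge in the grey rest, go end up at about (324,75) and no-go end at (333,178). I'll go above it, with the yaw near 13°.

{"method": "jog_arm", "body": {
  "motion": [
    [0.2,0,-0.36,0,0,0.026],
    [0.2,0,-0.36,0,0,0.026],
    [0.2,0,-0.36,0,0,0.026]
  ]
}}

```text
time_s: 2.95
tcp_pos: [0.5483, -0.2189, 0.1393]
tcp_rot: [-179.8, 0.2, 12.8]
force: [-0.2, -0.3, -0.1]
width: 1.0
grip_force: 0.0
```

```bash
cat >> look.py <<'E'
for d in viewer.trace("wrist","plug_gauge")[:1]:
    pts=np.argwhere(d["region"])[:,::-1]; P=np.array([ray(p,*C,.045)[:2] for p in pts[::7]])
    m=P.mean(0);v=np.linalg.svd(P-m,full_matrices=False)[2][0];t=(P-m)@v
    print("gauge",d["extent"],m,"yaw",np.degrees(np.arctan2(v[1],v[0])),"ends",t.min(),t.max())
E
python3 look.py w2 gauge_mid:.045 go_shoulder:.045 nogo_face:.045 rest_seat:.045
```

```text
3.0 [ 0.54859905 -0.21925045  0.14158393] [-1.79923854e+02  8.89032087e-02  1.27870448e+01] [-2.92519528e+01  1.22825299e+01  8.56883043e+01 -3.00805408e-03
  8.21461835e+01  4.79614755e+01] eye [ 0.62863652 -0.20027889  0.30639915] zaxis [-0.31120224 -0.06733474 -0.94795527]
gauge_mid [323.8 194.5] 0.95 [ 0.5527 -0.2192  0.045 ]
go_shoulder [321.1 155.7] 0.63 [ 0.5857 -0.2093  0.045 ]
nogo_face [318.8 248.1] 0.56 [ 0.5005 -0.2264  0.045 ]
rest_seat [567.  336.2] 0.94 [ 0.4588 -0.5002  0.045 ]
rest_seat [318.5 202.7] 0.86 [ 0.5442 -0.2163  0.045 ]
rest_seat [401.  319.4] 0.57 [ 0.4405 -0.3257  0.045 ]
gauge [305.0, 119.0, 337.2, 251.0] [ 0.55969288 -0.21431754] yaw -165.78400993632704 ends -0.05653287589541105 0.06444722134694221
```

View pics/w2.png

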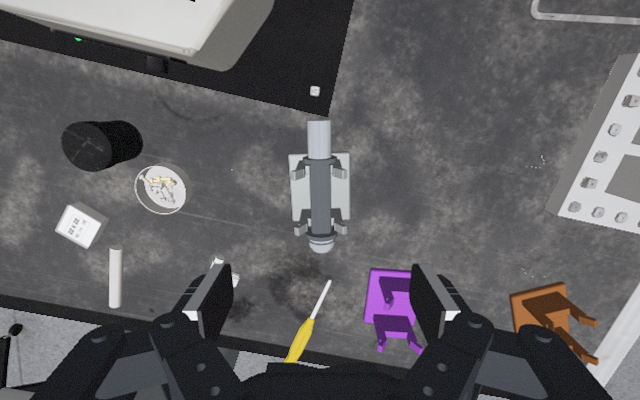

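The gauge lies straight under the gripper: axis at column ≈319, go tip at row 120, no-go face at row 250, handle at rows 158–238. Next I descend and grip.

{"method": "jog_arm", "body": {
  "motion": [
    [0,0.006,-0.2,0,0,0.003],
    [0,0.006,-0.35,0,0,0.003],
    [0,0.006,-0.46,0,0,0.003],
    [0,0.006,-0.46,0,0,0.003]
  ]
}}

```text
time_s: 3.75
tcp_pos: [0.5484, -0.2171, 0.0264]
tcp_rot: [-179.9, 0.1, 13.4]
force: [-0.6, 0.2, 0.3]
width: 1.0
grip_force: 0.0
```

{"method": "jog_arm", "body": {
  "motion": [
    [0,0,0,0,0,0],
    [0,0,0,0,0,0],
    [0,0,0,0,0,0],
    [0,0,0,0,0,0],
    [0,0,0,0,0,0]
  ],
  "grip": -1,
  "force": 60
}}

```text
time_s: 4.38
tcp_pos: [0.5495, -0.2175, 0.0279]
tcp_rot: [180.0, -0.0, 13.4]
force: [-1.8, 0.6, 6.4]
width: 0.17
grip_force: 58.6
```

{"method": "jog_arm", "body": {
  "motion": [
    [0,0,0,0,0,0],
    [0,0,0,0,0,0],
    [0,0,0,0,0,0]
  ]
}}

```text
time_s: 4.75
tcp_pos: [0.5495, -0.2175, 0.0279]
tcp_rot: [180.0, -0.0, 13.4]
force: [-2.3, 0.5, 7.5]
width: 0.168
grip_force: 58.6
```

{"method": "jog_arm", "body": {
  "motion": [
    [0,0,0.04,0,0,0],
    [0,0,0.12,0,0,0],
    [0,0,0.3,0,0,0],
    [0,0,0.48,0,0,0],
    [0,0,0.48,0,0,0]
  ]
}}

```text
time_s: 5.38
tcp_pos: [0.5506, -0.218, 0.1513]
tcp_rot: [179.8, -0.3, 13.4]
force: [0.4, -0.6, -1.7]
width: 0.17
grip_force: 58.8
```

```bash
python3 look.py w3 gauge_mid:.164 go_shoulder:.164 nogo_face:.164 rest_seat:.045 gauge_rest:0 | cut -c1-160
```

```text
5.425 [ 0.54974437 -0.21755091  0.14880366] [ 1.79899503e+02 -1.19186276e-01  1.33744664e+01] [-2.90577323e+01  1.19075047e+01  8.52891311e+01  6.29442463e-03
  8.26475889e+01  4.75671088e+01] eye [ 0.62909078 -0.19764494  0.31912605] zaxis [-0.30137091 -0.07557951 -0.95050687]
gauge_mid [321.9 256.4] 0.56 [ 0.5504 -0.2175  0.164 ]
go_shoulder [321.7 195.3] 0.9 [ 0.5851 -0.2092  0.164 ]
nogo_face [323.9 337.2] 0.87 [ 0.4969 -0.2315  0.164 ]
rest_seat [552.5 335.6] 0.82 [ 0.454  -0.4997  0.045 ]
rest_seat [393.5 313.5] 0.58 [ 0.442  -0.3221  0.045 ]
gauge_rest [526.1 307.9] 0.66 [ 0.4561 -0.4986  0.    ]
gauge [295.2, 135.8, 351.6, 344.7] [ 0.51262592 -0.22631819] yaw -166.32297034849555 ends -0.09424274969891193 0.13037091788195446
```

View pics/w3.png

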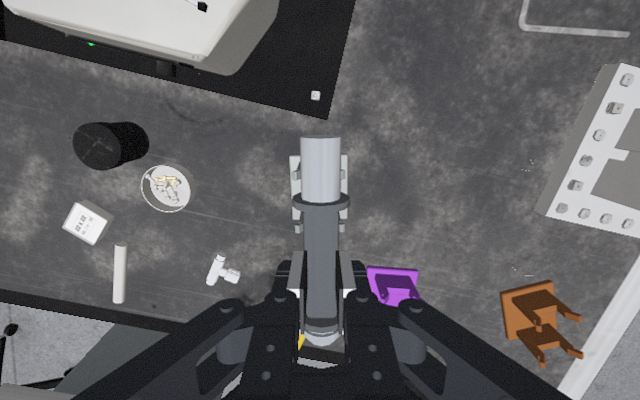

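The gauge is held square and centred: shoulder at (322,195), no-go face at (324,337). Now I move round the microscope to the block.

{"method": "jog_arm", "body": {
  "motion": [
    [-0.24,0,0,0,0,0],
    [-0.44,0.1,0,0,0,-0.03],
    [-0.44,0.34,0,0,0,-0.05],
    [-0.44,0.58,0,0,0,-0.074],
    [-0.44,0.82,0,0,0,-0.074]
  ]
}}

```text
time_s: 6.35
tcp_pos: [0.4387, -0.0107, 0.147]
tcp_rot: [-180.0, -0.0, -0.1]
force: [0.9, 0.6, -1.4]
width: 0.171
grip_force: 58.9
```

{"method": "jog_arm", "body": {
  "motion": [
    [0,0.24,0,0,0,0],
    [0,0.48,0,0,0,0],
    [0,0.74,0,0,0,0],
    [0,0.74,0,0,0,0],
    [0,0.74,0,0,0,0]
  ]
}}

```text
time_s: 6.98
tcp_pos: [0.439, 0.1726, 0.1467]
tcp_rot: [180.0, 0.1, 0.1]
force: [0.2, -0.3, -1.1]
width: 0.169
grip_force: 59.0
```

```bash
python3 look.py w4 bore_mouth:.062 bore_block:0 go_shoulder:.166 nogo_face:.166| cut -c1-160
python3 - <<'E'
from h import *
r=viewer.snapshot("top"); print([np.round(d["at"],1) for q in("bore_mouth","bore_block") for d in viewer.tip_of("top",q)])
E
```

```text
7.025 [0.43915465 0.17198024 0.14681381] [1.79980056e+02 3.63924877e-02 3.65795734e-02] [ 1.20232678e+01 -2.12015990e+00  1.00727684e+02 -1.20856204e-02
  8.14322171e+01  1.01988487e+02] eye [0.52072633 0.17399086 0.31406079] zaxis [-0.31574626 -0.00105481 -0.94884308]
bore_mouth [303.5  68.3] 0.71 [0.5448 0.1869 0.062 ]
bore_block [308.2  49.6] 0.85 [0.5665 0.1855 0.    ]
go_shoulder [320.5 193.4] 0.96 [0.4774 0.174  0.166 ]
nogo_face [323.3 337.5] 0.89 [0.3889 0.1723 0.166 ]
gauge [294.0, 131.8, 351.1, 344.2] [0.4014225  0.17409431] yaw -179.50554073202161 ends -0.09346990070205609 0.13031950853191443
[array([203.4, 195.2]), array([204.4, 194.6])]
```

View pics/w4.png

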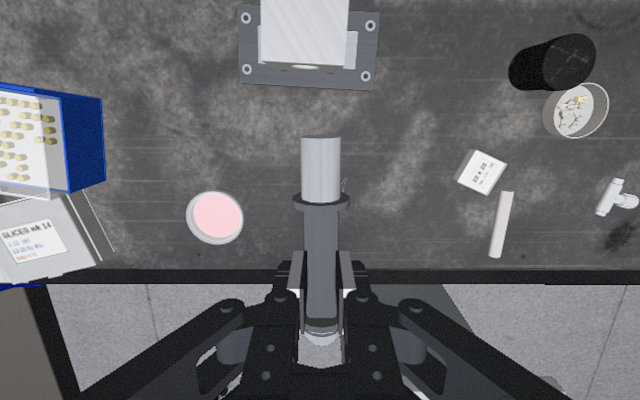

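The block is at the top of the view, with foot corners at about (238,83) and (377,90). The aluminium block's front edge is at row ≈65, with the bore mouth just visible below it at (305,67). I'll zoom in.

Run:
```python
import cv2
b=cv2.imread("pics/w4.png"); cv2.imwrite("pics/w4c.png",cv2.resize(b[0:100,230:390],None,fx=5,fy=5,interpolation=cv2.INTER_CUBIC))
```

```text
(no output)
```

View pics/w4c.png

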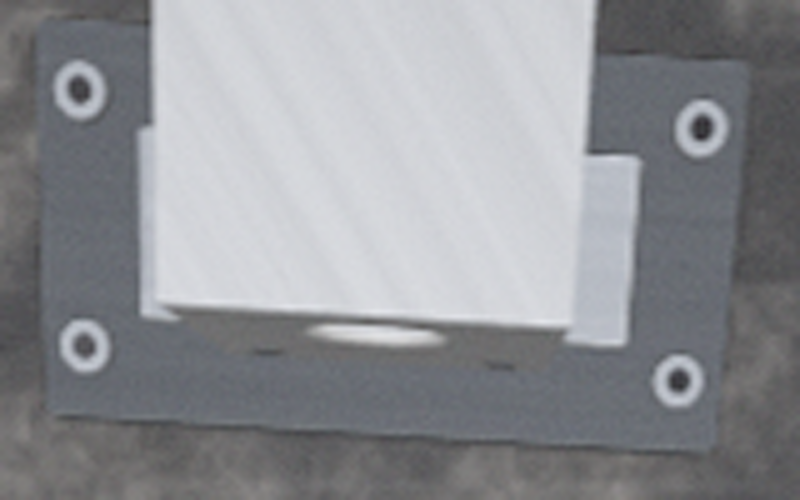

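```bash
cat > b.py <<'E'
from h import *
T=[]
C=None
def pts(C,L):
    out={}
    for n,p,z in L: out[n]=ray(p,*C,z)[:2]; 
    return out
E
python3 - <<'E'
from b import *
img,C=wrist()
o=pts(C,[("tl",(261.4,60.6),.086),("tr",(345,65.4),.086),("fl",(239.6,82.6),.01),("fr",(373,90),.01),("sfl",(246.8,69.2),.01),("sfr",(365.6,76),.01),("sbl",(246,18),.01),("sbr",(370.4,25.6),.01),("bore",(305.4,67),.053)])
for k,v in o.items(): print(k,v.round(4))
ang=lambda l,r: np.degrees(np.arctan2(r[1]-l[1],r[0]-l[0]))+90
for a,b in("tl","tr"),("fl","fr"),("sfl","sfr"),("sbl","sbr"): print(a,ang(o[a],o[b]),np.linalg.norm(o[a]-o[b]),(o[a]+o[b])/2)
m=(o["sfl"]+o["sbr"]+o["sfr"]+o["sbl"])/4;d=(o["sbl"]+o["sbr"]-o["sfl"]-o["sfr"]);print("foot",m,np.degrees(np.arctan2(d[1],d[0])))
s=arm.sense();print(s["tcp_pos"],s["tcp_rot"])
E
```

```text
tl [0.5478 0.2135]
tr [0.5448 0.1569]
fl [0.5383 0.2481]
fr [0.5319 0.125 ]
sfl [0.5497 0.2406]
sfr [0.5439 0.1324]
sbl [0.5905 0.2382]
sbr [0.5846 0.1301]
bore [0.5472 0.1854]
tl -3.0511653322053434 0.056686709241912575 [0.54633844 0.18524007]
fl -3.014135862862858 0.12321241058367773 [0.53510584 0.18656631]
sfl -3.0687522724926026 0.10831537792624932 [0.5467742  0.18651872]
sbl -3.1232429457836446 0.10826124871011793 [0.58752387 0.18412386]
foot [0.56714904 0.18532129] -3.3634102674576907
[0.43932245 0.17235891 0.14720464] [-1.79993565e+02 -4.62257786e-03  1.61464313e-02]
```

{"method": "jog_arm", "body": {
  "motion": [
    [0.085,0.07,0,0,0,-0.017],
    [0.085,0.07,-0.2,0,0,-0.017],
    [0.085,0.07,-0.408,0,0,-0.017],
    [0.085,0.07,-0.408,0,0,-0.017],
    [0.085,0.07,-0.408,0,0,-0.017]
  ]
}}

```text
time_s: 8.1
tcp_pos: [0.4614, 0.1904, 0.0471]
tcp_rot: [-180.0, -0.1, -3.0]
force: [-0.3, -0.4, -1.1]
width: 0.168
grip_force: 59.2
```

```bash
python3 look.py w5 bore_mouth:.062 go_shoulder:.062 nogo_face:.062 gauge_mid:.062| cut -c1-160
python3 - <<'E'
from h import *
s=arm.sense();print(s["force"],s["tcp_pos"])
E
```

```text
8.15 [0.46173685 0.19046991 0.04752748] [-1.79945018e+02 -1.63842500e-01 -3.01009774e+00] [1.35674437e+01 5.97606497e+00 1.04593642e+02 6.36258438e-03
 6.92575736e+01 1.06575218e+02] eye [0.54264466 0.18717592 0.21470589] zaxis [-0.31279069  0.01702936 -0.94966941]
bore_mouth [322.7  95.6] 0.81 [0.5459 0.1862 0.062 ]
bore_mouth [322.6 261. ] 0.66 [0.4595 0.1907 0.062 ]
go_shoulder [323.5 194.4] 0.83 [0.4979 0.1883 0.062 ]
gauge_mid [321.1 257.6] 0.58 [0.4616 0.1915 0.062 ]
gauge [294.2, 134.1, 350.3, 342.8] [0.46842937 0.1914839 ] yaw 177.1970623781699 ends -0.05797624227276268 0.08061181837856185
[-1.48915300e-03 -5.68454612e-01 -1.70151105e+00] [0.46099458 0.19031243 0.04623813]
```

View pics/w5.png

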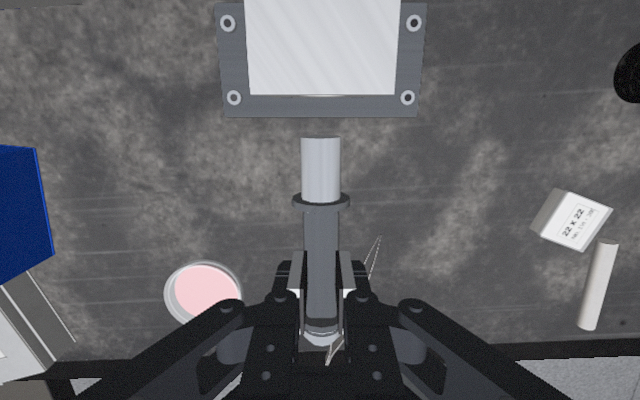

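The gauge is lined up about 20 mm short of the face: go tip at (321,136), block front edge from (248,95) to (398,96). I'll compute the relative offset.

```bash
cat > near.py <<'E'
from h import *
# relative geometry in tool axes from column edges in picture
img,C=wrist(); cv2.imwrite("pics/n.png",img[:,:,::-1])
g=cv2.cvtColor(img,cv2.COLOR_RGB2GRAY).astype(float)
def edges(row,lo,mid,hi):
    p=cv2.GaussianBlur(g[row-2:row+3].mean(0)[None],(5,1),0)[0];d=np.abs(np.gradient(p))
    a=lo+np.argmax(d[lo:mid]);b=mid+np.argmax(d[mid:hi]);return a,b
s=[arm.sense() for _ in range(3)][-1]; t=s["tcp_pos"]; yaw=np.radians(s["tcp_rot"][2]); ax=np.array([np.cos(yaw),np.sin(yaw)]);la=np.array([-ax[1],ax[0]])
def rel(p,z): w=ray(p,*C,z)[:2]-t[:2]; return (1e3*w@ax).round(2),(1e3*w@la).round(2)
print("tcp",t,s["tcp_rot"],s["force"])
for row in(148,160,175): a,b=edges(row,285,320,355); print("pin",row,a,b,rel(((a+b)/2,row),t[2]+.0171))
for row in(40,60,80,90): a,b=edges(row,235,323,410); print("block",row,a,b,rel(((a+b)/2,row),.086),rel((a,row),.086),rel((b,row),.086))
E
python3 near.py
```

```text
tcp [0.46082953 0.19025953 0.04593732] [-1.79974753e+02 -6.68401278e-02 -3.00834920e+00] [-0.03494195  0.17099263 -1.79443669]
pin 148 301 339 (np.float64(60.69), np.float64(1.64))
pin 160 301 339 (np.float64(54.84), np.float64(1.65))
pin 175 301 339 (np.float64(47.32), np.float64(1.66))
block 40 246 398 (np.float64(103.62), np.float64(0.74)) (np.float64(103.65), np.float64(28.94)) (np.float64(103.6), np.float64(-27.44))
block 60 247 396 (np.float64(96.86), np.float64(0.93)) (np.float64(96.89), np.float64(29.08)) (np.float64(96.83), np.float64(-27.21))
block 80 248 395 (np.float64(89.84), np.float64(0.93)) (np.float64(89.86), np.float64(29.23)) (np.float64(89.81), np.float64(-27.36))
block 90 249 394 (np.float64(86.23), np.float64(0.94)) (np.float64(86.25), np.float64(29.11)) (np.float64(86.2), np.float64(-27.24))
```

{"method": "jog_arm", "body": {
  "motion": [
    [0.02,-0.0035,0,0,0,0],
    [0.02,-0.0035,0,0,0,0],
    [0.02,-0.0035,0,0,0,0],
    [0.02,-0.0035,0,0,0,0]
  ]
}}

```text
time_s: 8.95
tcp_pos: [0.4654, 0.1893, 0.0451]
tcp_rot: [-180.0, 0.0, -3.0]
force: [-0.2, -0.5, -2.0]
width: 0.166
grip_force: 59.1
```

```bash
python3 near.py
```

```text
tcp [0.46543437 0.1893355  0.04515248] [-1.79994241e+02  3.06499681e-03 -3.00652976e+00] [-1.04977029 -0.43702052 -2.07406955]
pin 148 301 339 (np.float64(60.59), np.float64(1.57))
pin 160 301 339 (np.float64(54.76), np.float64(1.58))
pin 175 301 339 (np.float64(47.26), np.float64(1.59))
block 40 243 397 (np.float64(103.28), np.float64(1.43)) (np.float64(103.3), np.float64(29.7)) (np.float64(103.25), np.float64(-26.84))
block 60 244 395 (np.float64(96.58), np.float64(1.63)) (np.float64(96.6), np.float64(29.86)) (np.float64(96.56), np.float64(-26.61))
block 80 246 394 (np.float64(89.63), np.float64(1.46)) (np.float64(89.66), np.float64(29.65)) (np.float64(89.61), np.float64(-26.74))
block 90 246 393 (np.float64(86.06), np.float64(1.65)) (np.float64(86.08), np.float64(29.93)) (np.float64(86.04), np.float64(-26.62))
```

{"method": "jog_arm", "body": {
  "motion": [
    [0.03,-0.0016,0,0,0,0],
    [0.05,-0.0026,0,0,0,0],
    [0.058,-0.003,0,0,0,0],
    [0.064,-0.0034,0,0,0,0],
    [0.064,-0.0034,0,0,0,0]
  ]
}}

```text
time_s: 9.62
tcp_pos: [0.4815, 0.1885, 0.0451]
tcp_rot: [-180.0, 0.0, -3.0]
force: [-0.5, -0.1, -1.3]
width: 0.164
grip_force: 59.1
```

{"method": "jog_arm", "body": {
  "motion": [
    [0.006,-0.0003,0,0,0,0],
    [0.012,-0.0006,0,0,0,0],
    [0.016,-0.0008,0,0,0,0],
    [0.016,-0.0008,0,0,0,0]
  ]
}}

```text
time_s: 10.12
tcp_pos: [0.4855, 0.1883, 0.0451]
tcp_rot: [-180.0, -0.0, -3.0]
force: [-0.7, -0.2, -1.7]
width: 0.166
grip_force: 59.1
```

{"method": "jog_arm", "body": {
  "motion": [
    [0.012,-0.0006,0,0,0,0],
    [0.026,-0.0014,0,0,0,0],
    [0.042,-0.0022,0,0,0,0],
    [0.058,-0.003,0,0,0,0],
    [0.07,-0.0037,0,0,0,0]
  ]
}}

```text
time_s: 10.75
tcp_pos: [0.5033, 0.1873, 0.0451]
tcp_rot: [-180.0, 0.0, -3.0]
force: [-0.3, 1.0, -1.8]
width: 0.167
grip_force: 59.1
```

{"method": "jog_arm", "body": {
  "motion": [
    [0.003,-0.0001,0,0,0,0],
    [0.006,-0.0003,0,0,0,0],
    [0.009,-0.0005,0,0,0,0],
    [0.009,-0.0005,0,0,0,0]
  ]
}}

```text
time_s: 11.25
tcp_pos: [0.5053, 0.1872, 0.0452]
tcp_rot: [-180.0, -0.0, -3.0]
force: [-0.1, 0.2, -2.3]
width: 0.166
grip_force: 59.1
```

In the bore with almost no side force. I'll creep until the collar touches.

{"method": "jog_arm", "body": {
  "motion": [
    [0.004,-0.0002,0,0,0,0],
    [0.008,-0.0004,0,0,0,0],
    [0.012,-0.0006,0,0,0,0],
    [0.012,-0.0006,0,0,0,0]
  ]
}}

```text
time_s: 11.75
tcp_pos: [0.5083, 0.1871, 0.0452]
tcp_rot: [-180.0, -0.0, -3.0]
force: [0.3, 0.1, -1.0]
width: 0.167
grip_force: 59.1
```

{"method": "jog_arm", "body": {
  "motion": [
    [0.003,-0.0002,0,0,0,0],
    [0.006,-0.0003,0,0,0,0],
    [0.006,-0.0003,0,0,0,0]
  ]
}}

```text
time_s: 12.12
tcp_pos: [0.5095, 0.187, 0.0451]
tcp_rot: [-180.0, 0.0, -3.0]
force: [-2.3, 0.6, -1.2]
width: 0.167
grip_force: 59.3
```

{"method": "jog_arm", "body": {
  "motion": [
    [0.003,-0.0002,0,0,0,0],
    [0.003,-0.0002,0,0,0,0],
    [0.003,-0.0002,0,0,0,0]
  ]
}}

```text
time_s: 12.5
tcp_pos: [0.5096, 0.1871, 0.0449]
tcp_rot: [-180.0, 0.1, -3.0]
force: [-7.8, 1.4, 0.9]
width: 0.172
grip_force: 59.7
```

{"method": "jog_arm", "body": {
  "motion": [
    [0,0,0,0,0,0],
    [0,0,0,0,0,0],
    [0,0,0,0,0,0],
    [-0.012,0.0006,0,0,0,0],
    [-0.04,0.0021,0,0,0,0]
  ]
}}

```text
time_s: 13.12
tcp_pos: [0.5005, 0.1874, 0.0452]
tcp_rot: [-180.0, -0.0, -3.0]
force: [-0.7, 0.4, -1.3]
width: 0.164
grip_force: 59.1
```

{"method": "jog_arm", "body": {
  "motion": [
    [-0.04,0.0021,0,0,0,0],
    [-0.08,0.0042,0,0,0,0],
    [-0.12,0.0063,0,0,0,0],
    [-0.2,0.0105,0,0,0,0],
    [-0.28,0.0147,0,0,0,0]
  ]
}}

```text
time_s: 13.75
tcp_pos: [0.4295, 0.1912, 0.0452]
tcp_rot: [-180.0, -0.0, -3.0]
force: [-0.8, -0.4, -2.2]
width: 0.166
grip_force: 59.1
```

{"method": "jog_arm", "body": {
  "motion": [
    [0,0,0.2,0,0,0.04],
    [0,0,0.3,0,0,0.09],
    [0,0,0.3,0,0,0.14],
    [0,0,0.3,0,0,0.19],
    [0,0,0.3,0,0,0.24]
  ]
}}

```text
time_s: 14.38
tcp_pos: [0.43, 0.1912, 0.1203]
tcp_rot: [180.0, -0.0, 40.5]
force: [0.9, -0.0, -0.5]
width: 0.166
grip_force: 59.2
```

{"method": "jog_arm", "body": {
  "motion": [
    [0,0,0,0,0,0.05],
    [0,0,0,0,0,0.1],
    [0,0,0,0,0,0.15],
    [0,0,0,0,0,0.2],
    [0,0,0,0,0,0.25]
  ]
}}

```text
time_s: 15.0
tcp_pos: [0.43, 0.1912, 0.1202]
tcp_rot: [180.0, -0.0, 85.5]
force: [0.4, -0.5, -1.6]
width: 0.172
grip_force: 59.2
```

{"method": "jog_arm", "body": {
  "motion": [
    [0,0,0,0,0,0.05],
    [0,0,0,0,0,0.1],
    [0,0,0,0,0,0.15],
    [0,0,0,0,0,0.2],
    [0,0,0,0,0,0.25]
  ]
}}

```text
time_s: 15.62
tcp_pos: [0.43, 0.1912, 0.1202]
tcp_rot: [180.0, 0.0, 130.5]
force: [-0.2, 0.4, -1.2]
width: 0.169
grip_force: 59.2
```

{"method": "jog_arm", "body": {
  "motion": [
    [0,0,0,0,0,0.06],
    [0,0,0,0,0,0.12],
    [0,0,0,0,0,0.18],
    [0,0,0,0,0,0.24],
    [0,0,0,0,0,0.26]
  ]
}}

```text
time_s: 16.25
tcp_pos: [0.43, 0.1912, 0.1202]
tcp_rot: [-180.0, 0.0, 177.2]
force: [-0.6, 0.3, -1.4]
width: 0.168
grip_force: 59.2
```

{"method": "jog_arm", "body": {
  "motion": [
    [0,0,-0.15,0,0,-0.001],
    [0,0,-0.28,0,0,-0.001],
    [0,0,-0.3,0,0,-0.001],
    [0,0,-0.3,0,0,-0.001],
    [0,0,-0.3,0,0,-0.001]
  ]
}}

```text
time_s: 16.88
tcp_pos: [0.4311, 0.1913, 0.0465]
tcp_rot: [180.0, 0.1, 176.8]
force: [0.6, -0.1, -1.1]
width: 0.168
grip_force: 59.1
```

{"method": "jog_arm", "body": {
  "motion": [
    [0.08,-0.0042,0,0,0,0],
    [0.16,-0.0084,0,0,0,0],
    [0.2,-0.0105,0,0,0,0],
    [0.22,-0.0115,0,0,0,0],
    [0.22,-0.0115,0,0,0,0]
  ]
}}

```text
time_s: 17.5
tcp_pos: [0.4854, 0.1883, 0.0453]
tcp_rot: [-180.0, -0.0, 176.8]
force: [0.1, -0.0, -1.1]
width: 0.169
grip_force: 59.1
```

Run:
```python
from h import *
s=arm.sense();print(s["tcp_pos"],s["tcp_rot"],s["force"],s["qpos"])
r=viewer.snapshot("top");i=r["color"]
cv2.imwrite("pics/t2.png",cv2.resize(i[130:260,150:310],None,fx=5,fy=5,interpolation=cv2.INTER_CUBIC)[:,:,::-1][:600])
```

```text
[0.48536019 0.18828632 0.04529606] [-1.79995585e+02 -2.79801160e-03  1.76809153e+02] [ 0.0810441  -0.04991061 -1.06879514] [ 1.27218383e+01  8.64960418e+00  1.01841481e+02 -3.71315355e-03
  6.95128164e+01 -7.40860146e+01]
```

View pics/t2.png

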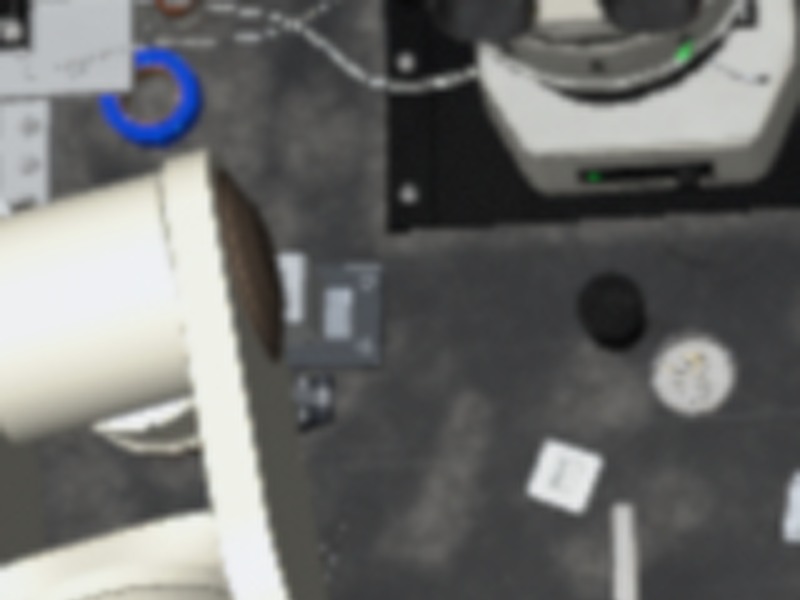

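The arm hides the bore in the top view, so I continue by feel along the known bore line.

{"method": "jog_arm", "body": {
  "motion": [
    [0.01,-0.0005,0,0,0,0.001],
    [0.02,-0.001,0,0,0,0.001],
    [0.03,-0.0016,0,0,0,0.001],
    [0.036,-0.0019,0,0,0,0.001],
    [0.036,-0.0019,0,0,0,0.001]
  ]
}}

```text
time_s: 18.18
tcp_pos: [0.4945, 0.1878, 0.0451]
tcp_rot: [-180.0, -0.0, 177.0]
force: [-0.2, -0.1, -1.7]
width: 0.17
grip_force: 59.1
```

{"method": "jog_arm", "body": {
  "motion": [
    [0.004,-0.0002,0,0,0,0],
    [0.008,-0.0004,0,0,0,0],
    [0.01,-0.0005,0,0,0,0],
    [0.01,-0.0005,0,0,0,0]
  ]
}}

```text
time_s: 18.68
tcp_pos: [0.497, 0.1877, 0.0451]
tcp_rot: [-180.0, -0.0, 177.0]
force: [-0.1, -0.3, -1.1]
width: 0.163
grip_force: 59.1
```

{"method": "jog_arm", "body": {
  "motion": [
    [0.003,-0.0002,0,0,0,0],
    [0.006,-0.0003,0,0,0,0],
    [0.008,-0.0004,0,0,0,0],
    [0.008,-0.0004,0,0,0,0]
  ]
}}

```text
time_s: 19.18
tcp_pos: [0.4984, 0.1876, 0.0449]
tcp_rot: [-180.0, -0.1, 177.0]
force: [-5.1, 0.5, -0.1]
width: 0.168
grip_force: 59.4
```

{"method": "jog_arm", "body": {
  "motion": [
    [0.003,-0.0002,0,0,0,0],
    [0.003,-0.0002,0,0,0,0],
    [0.003,-0.0002,0,0,0,0]
  ]
}}

```text
time_s: 19.55
tcp_pos: [0.4985, 0.1876, 0.0448]
tcp_rot: [-180.0, -0.2, 177.0]
force: [-10.4, 1.3, 0.3]
width: 0.169
grip_force: 59.7
```

Contact at 2.9 mm depth, where 3.9 mm is expected if centred. I'll ease off a little and probe sideways for the centre.

{"method": "jog_arm", "body": {
  "motion": [
    [-0.003,0.0022,0,0,0,0],
    [-0.003,0.0022,0,0,0,0],
    [-0.003,0.0022,0,0,0,0]
  ]
}}

```text
time_s: 19.92
tcp_pos: [0.4985, 0.188, 0.045]
tcp_rot: [-180.0, -0.1, 177.0]
force: [-6.2, 0.2, -0.3]
width: 0.169
grip_force: 59.4
```

{"method": "jog_arm", "body": {
  "motion": [
    [0,-0.004,0,0,0,0],
    [0,-0.004,0,0,0,0],
    [0,-0.004,0,0,0,0]
  ]
}}

```text
time_s: 20.3
tcp_pos: [0.4985, 0.1873, 0.045]
tcp_rot: [180.0, -0.1, 177.0]
force: [-5.8, 1.7, 0.1]
width: 0.171
grip_force: 59.4
```

{"method": "jog_arm", "body": {
  "motion": [
    [0,0.002,0.002,0,0,0],
    [0,0.002,0.002,0,0,0],
    [0,0.002,0.002,0,0,0]
  ]
}}

```text
time_s: 20.68
tcp_pos: [0.4985, 0.1876, 0.0454]
tcp_rot: [-180.0, -0.1, 177.0]
force: [-4.6, 1.4, -1.3]
width: 0.169
grip_force: 59.1
```

{"method": "jog_arm", "body": {
  "motion": [
    [0,0,-0.004,0,0,0],
    [0,0,-0.004,0,0,0],
    [0,0,-0.004,0,0,0]
  ]
}}

```text
time_s: 21.05
tcp_pos: [0.4984, 0.1876, 0.0445]
tcp_rot: [-180.0, -0.1, 177.0]
force: [-7.0, 1.3, 0.7]
width: 0.168
grip_force: 59.6
```

{"method": "jog_arm", "body": {
  "motion": [
    [0,0,0.006,0,0,0],
    [0,0,0.006,0,0,0],
    [0,0,0.006,0,0,0]
  ]
}}

```text
time_s: 21.42
tcp_pos: [0.4986, 0.1876, 0.0459]
tcp_rot: [-180.0, -0.1, 177.0]
force: [-4.6, 1.2, -2.7]
width: 0.168
grip_force: 58.9
```

{"method": "jog_arm", "body": {
  "motion": [
    [0,0,0.002,0,0,0],
    [0,0,0.002,0,0,0],
    [0,0,0.002,0,0,0]
  ]
}}

```text
time_s: 21.8
tcp_pos: [0.4986, 0.1876, 0.0464]
tcp_rot: [-180.0, -0.1, 177.0]
force: [-5.0, 0.5, -3.3]
width: 0.167
grip_force: 58.7
```

{"method": "jog_arm", "body": {
  "motion": [
    [0,0,0.002,0,0,0],
    [0,0,0.002,0,0,0],
    [0,0,0.002,0,0,0]
  ]
}}

```text
time_s: 22.18
tcp_pos: [0.4986, 0.1876, 0.0469]
tcp_rot: [-180.0, -0.1, 177.0]
force: [-5.1, 1.5, -3.8]
width: 0.17
grip_force: 58.6
```

```bash
python3 near.py | head -4; python3 look.py w6 go_shoulder:.062 nogo_face:.062 bore_mouth:.062|tail -4; python3 -c "
from h import *
s=arm.sense();print(s['wrist_torque'])"
```

```text
tcp [0.49860003 0.18756765 0.04690784] [-1.79989003e+02 -5.51095809e-02  1.76994395e+02] [-4.38862599  0.07008008 -2.84534491]
pin 148 300 340 (np.float64(59.35), np.float64(-0.65))
pin 160 301 340 (np.float64(53.51), np.float64(-0.89))
pin 175 301 340 (np.float64(46.0), np.float64(-0.88))
go_shoulder [320.6 190.9] 0.97 [0.4615 0.1904 0.062 ]
go_shoulder [324.9 259. ] 0.24 [0.5006 0.1907 0.062 ]
nogo_face [323.4 332.6] 0.82 [0.5502 0.1874 0.062 ]
bore_mouth [321.9 332.1] 0.57 [0.5497 0.1865 0.062 ]
[0.15646917 0.95992747 0.0588869 ]
```

View pics/w6.png

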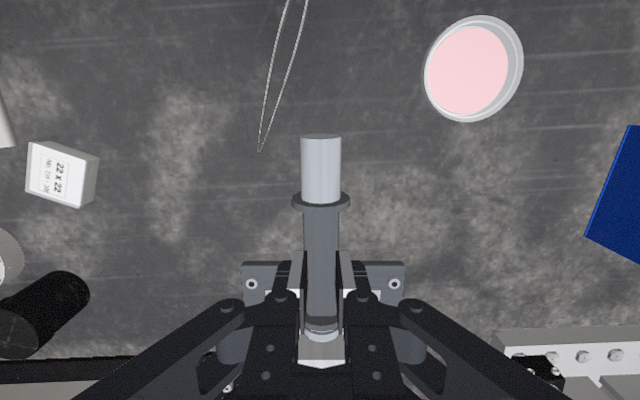

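The nose stays captive and centred, with the foot symmetric at columns 242–404. Raising the tool only tipped the gauge, so I'm lowering back to the bore height to level it.

{"method": "jog_arm", "body": {
  "motion": [
    [0,0,-0.004,0,0,0],
    [0,0,-0.007,0,0,0],
    [0,0,-0.007,0,0,0],
    [0,0,-0.007,0,0,0]
  ]
}}

```text
time_s: 22.98
tcp_pos: [0.4985, 0.1876, 0.0453]
tcp_rot: [-180.0, -0.1, 177.0]
force: [-7.1, 0.4, -0.3]
width: 0.17
grip_force: 59.5
```

```bash
cat > pin.py <<'E'
from h import *
img,C=wrist(); cv2.imwrite("pics/p.png",img[:,:,::-1]); g=cv2.cvtColor(img,cv2.COLOR_RGB2GRAY).astype(float)
def rep(g,n):
    out=[]
    for row in(145,155,165,175,185):
        p=cv2.GaussianBlur(g[row-2:row+3].mean(0)[None],(5,1),0)[0];d=np.abs(np.gradient(p))
        sub=lambda lo,hi:(d[lo:hi]@np.arange(lo,hi))/d[lo:hi].sum() 
        a=285+np.argmax(d[285:320]);b=320+np.argmax(d[320:355]); a=sub(a-3,a+4);b=sub(b-3,b+4); out.append((round(b-a,1),round((a+b)/2,1)))
    q=g[:,312:328].mean(1);d=np.abs(np.gradient(q)); print(n,out,"tip",125+np.argmax(d[125:145]),"collar",185+np.argmax(d[185:215]))
rep(g,"now")
for n in("w3","w4","w5","w6"): rep(cv2.imread(f"pics/{n}.png",0).astype(float),n)
s=arm.sense();print(s["tcp_pos"],s["force"],s["wrist_torque"])
E
python3 pin.py
```

```text
now [(np.float64(39.0), np.float64(320.6)), (np.float64(38.6), np.float64(320.5)), (np.float64(38.0), np.float64(320.6)), (np.float64(37.5), np.float64(320.4)), (np.float64(36.9), np.float64(320.3))] tip 138 collar 202
w3 [(np.float64(39.5), np.float64(319.9)), (np.float64(49.8), np.float64(314.1)), (np.float64(57.3), np.float64(318.0)), (np.float64(57.2), np.float64(318.5)), (np.float64(56.2), np.float64(318.7))] tip 138 collar 202
w4 [(np.float64(38.7), np.float64(320.3)), (np.float64(38.2), np.float64(320.1)), (np.float64(38.0), np.float64(320.0)), (np.float64(37.9), np.float64(320.0)), (np.float64(37.3), np.float64(319.9))] tip 138 collar 202
w5 [(np.float64(38.3), np.float64(320.2)), (np.float64(37.4), np.float64(320.0)), (np.float64(37.0), np.float64(320.0)), (np.float64(37.0), np.float64(319.9)), (np.float64(36.6), np.float64(320.2))] tip 138 collar 202
w6 [(np.float64(39.7), np.float64(320.4)), (np.float64(39.0), np.float64(320.6)), (np.float64(38.3), np.float64(320.5)), (np.float64(38.0), np.float64(320.4)), (np.float64(37.4), np.float64(320.2))] tip 139 collar 203
[0.49851031 0.18761573 0.04526181] [-7.14031447  0.19500005 -0.3575075 ] [0.116848   1.21314527 0.04175634]
```

{"method": "jog_arm", "body": {
  "motion": [
    [0.0018,-0.0001,0,0,0,0],
    [0.0018,-0.0001,0,0,0,0],
    [0.0018,-0.0001,0,0,0,0],
    [0.0018,-0.0001,0,0,0,0],
    [0.0018,-0.0001,0,0,0,0]
  ]
}}

```text
time_s: 23.65
tcp_pos: [0.4986, 0.1876, 0.0452]
tcp_rot: [-180.0, -0.1, 177.0]
force: [-9.2, 1.9, -0.4]
width: 0.166
grip_force: 59.6
```

{"method": "jog_arm", "body": {
  "motion": [
    [0,0,0,0,0,0],
    [0,0,0,0,0,0],
    [0,0,0,0,0,0],
    [0,0,0,0,0,0],
    [0,0,0,0,0,0]
  ]
}}

```text
time_s: 24.28
tcp_pos: [0.4986, 0.1876, 0.0452]
tcp_rot: [-180.0, -0.1, 177.0]
force: [-9.9, 1.2, 0.7]
width: 0.166
grip_force: 59.6
```

{"method": "jog_arm", "body": {
  "motion": [
    [0,0,0,0,0,0],
    [0,0,0,0,0,0],
    [0,0,0,0,0,0],
    [0,0,0,0,0,0],
    [0,0,0,0,0,0]
  ]
}}

```text
time_s: 24.9
tcp_pos: [0.4986, 0.1876, 0.0452]
tcp_rot: [-180.0, -0.1, 177.0]
force: [-9.2, 1.3, 0.5]
width: 0.169
grip_force: 59.6
```

Held at about 10 N for more than 1.5 s with no further entry. Now I withdraw and carry it back.

{"method": "jog_arm", "body": {
  "motion": [
    [-0.016,0.0008,0,0,0,0],
    [-0.05,0.0026,0,0,0,0],
    [-0.1,0.0052,0,0,0,0],
    [-0.18,0.0094,0,0,0,0],
    [-0.26,0.0137,0,0,0,0]
  ]
}}

```text
time_s: 25.52
tcp_pos: [0.4333, 0.191, 0.0454]
tcp_rot: [-180.0, 0.0, 177.0]
force: [-0.4, 0.3, -1.7]
width: 0.166
grip_force: 59.3
```

{"method": "jog_arm", "body": {
  "motion": [
    [0,0,0.2,0,0,0],
    [0,-0.1,0.4,0,0,0.02],
    [0,-0.3,0.42,0,0,0.04],
    [0,-0.54,0.42,0,0,0.06],
    [0,-0.78,0.42,0,0,0.08]
  ]
}}

```text
time_s: 26.15
tcp_pos: [0.4336, -0.0054, 0.1507]
tcp_rot: [-180.0, 0.1, -168.4]
force: [0.7, 0.2, -1.6]
width: 0.17
grip_force: 59.3
```

{"method": "jog_arm", "body": {
  "motion": [
    [0,-0.24,0,0,0,0.01],
    [0,-0.48,0,0,0,0.01],
    [0,-0.7,0,0,0,0.01],
    [0,-0.8,0,0,0,0.01],
    [0,-0.8,0,0,0,0.01]
  ]
}}

```text
time_s: 26.78
tcp_pos: [0.4338, -0.2051, 0.1502]
tcp_rot: [-180.0, -0.0, -166.9]
force: [-0.1, 0.6, -1.4]
width: 0.169
grip_force: 59.3
```

```bash
python3 look.py w7 go_shoulder:.166 rest_seat:.045 gauge_rest:0; python3 pin.py | head -1
python3 - <<'E'
from h import *
r=viewer.snapshot("top");C=fixed(r);cv2.imwrite("pics/t3.png",cv2.resize(r["color"][140:260,280:440],None,fx=5,fy=5,interpolation=cv2.INTER_CUBIC)[:,:,::-1])
for q,z in(("rest_seat",.045),("gauge_rest",0)):
    for d in viewer.tip_of("top",q): print(q,np.round(d["at"],1),d["p"],ray(d["at"],*C,z))
E
```

```text
26.825 [ 0.43392797 -0.20403699  0.15027405] [ 1.79991422e+02 -5.47663601e-03 -1.66884966e+02] [-3.44011267e+01 -1.30165826e+00  9.95234727e+01  1.77281021e-03
  8.17882104e+01 -1.37516413e+02] eye [ 0.35569294 -0.22222868  0.3176765 ] zaxis [ 0.30667056  0.07038335 -0.94920986]
go_shoulder [321.3 192.7] 0.85 [ 0.3983 -0.2123  0.166 ]
rest_seat [187.7 169.7] 0.8 [ 0.4384 -0.326   0.045 ]
gauge_rest [287.6 272.2] 0.86 [ 0.5481 -0.218   0.    ]
gauge_rest [ 31.  136.8] 0.79 [ 0.4538 -0.5007  0.    ]
gauge_rest [205.3 164.8] 0.66 [ 0.4428 -0.3258  0.    ]
gauge_rest [322.4 335.2] 0.18 [ 0.6269 -0.1578  0.    ]
gauge [293.2, 139.3, 351.3, 342.3] [ 0.47320645 -0.19601238] yaw 13.549491529142701 ends -0.09373803486190425 0.13069976002263253
now [(np.float64(49.2), np.float64(315.7)), (np.float64(53.1), np.float64(313.4)), (np.float64(56.1), np.float64(311.7)), (np.float64(37.7), np.float64(320.8)), (np.float64(38.2), np.float64(320.4))] tip 138 collar 202
rest_seat [433.4 213.9] 0.66 [ 0.44821015 -0.49395888  0.045     ]
rest_seat [379.6 222.7] 0.61 [ 0.43184763 -0.33257258  0.045     ]
gauge_rest [427.8 218.1] 0.74 [ 0.44337012 -0.48703934  0.        ]
gauge_rest [373.8 224.1] 0.62 [ 0.43516654 -0.32104625  0.        ]
```

View pics/t3.png

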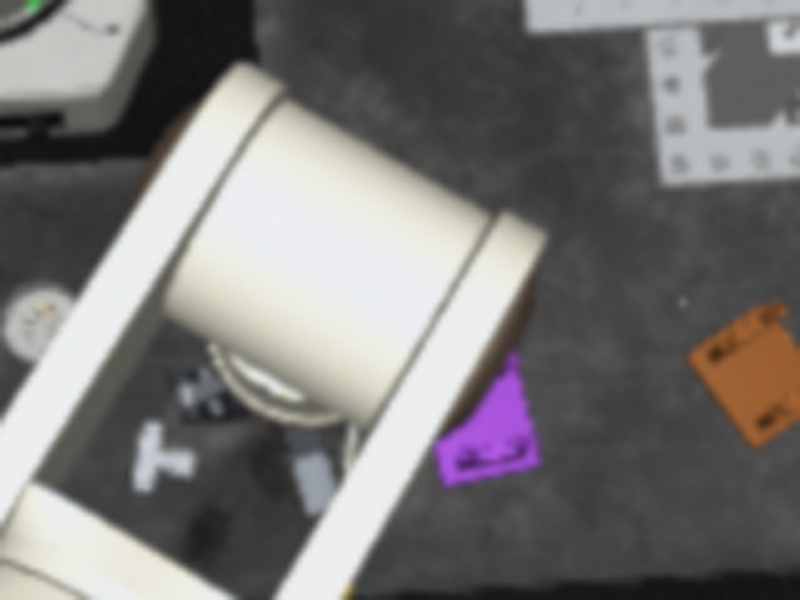

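The top view is blocked by the arm, but the wrist view puts the grey rest at (0.548, −0.218), agreeing with the pick-up pose.

{"method": "jog_arm", "body": {
  "motion": [
    [0.23,-0.028,0,0,0,0.0017],
    [0.46,-0.056,0,0,0,0.0017],
    [0.46,-0.056,-0.2,0,0,0.0017],
    [0.46,-0.056,-0.24,0,0,0.0017],
    [0.46,-0.056,-0.24,0,0,0.0017]
  ]
}}

```text
time_s: 27.85
tcp_pos: [0.549, -0.2178, 0.0908]
tcp_rot: [180.0, -0.0, -166.5]
force: [0.7, -0.8, -2.1]
width: 0.169
grip_force: 59.3
```

{"method": "jog_arm", "body": {
  "motion": [
    [0,0,0,0,0,0],
    [0,0,0,0,0,0],
    [0,0,0,0,0,0]
  ]
}}

```text
time_s: 28.22
tcp_pos: [0.5496, -0.2182, 0.0912]
tcp_rot: [-179.9, 0.0, -166.5]
force: [0.2, -0.2, -1.8]
width: 0.165
grip_force: 59.3
```

```bash
python3 look.py w8 gauge_rest:0 go_shoulder:.107; python3 pin.py | head -1
```

```text
28.275 [ 0.54951187 -0.2181416   0.09102961] [-1.79960211e+02  3.56906699e-02 -1.66507048e+02] [-2.91125106e+01  1.41855201e+01  8.94188319e+01 -5.27428569e-03
  7.63424437e+01 -1.32604208e+02] eye [ 0.47139058 -0.23581728  0.25861376] zaxis [ 0.30724417  0.07229762 -0.94888043]
gauge_rest [212.7  29.2] 0.92 [ 0.4401 -0.3263  0.    ]
gauge_rest [320.5 260. ] 0.27 [ 0.6084 -0.2038  0.    ]
go_shoulder [319.7 193.9] 0.67 [ 0.5149 -0.2262  0.107 ]
gauge [293.4, 134.4, 350.2, 345.0] [ 0.56334752 -0.21429928] yaw 14.099005505715146 ends -0.07394542419817349 0.10266470619735758
now [(np.float64(39.1), np.float64(320.7)), (np.float64(38.5), np.float64(320.7)), (np.float64(53.2), np.float64(312.7)), (np.float64(53.6), np.float64(322.0)), (np.float64(51.5), np.float64(313.1))] tip 138 collar 202
```

View pics/w8.png

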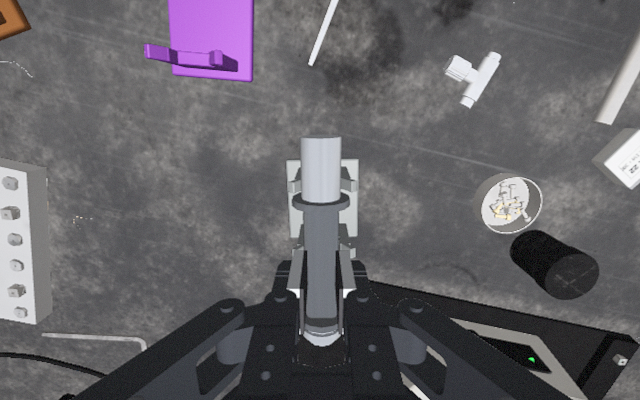

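The rest is directly under the gauge, its foot at columns 287–358 around the axis at 321. Lowering now.

{"method": "jog_arm", "body": {
  "motion": [
    [-0.002,0.002,-0.06,0,0,0],
    [-0.002,0.002,-0.12,0,0,0],
    [-0.002,0.002,-0.17,0,0,0],
    [-0.002,0.002,-0.2,0,0,0],
    [-0.002,0.002,-0.22,0,0,0]
  ]
}}

```text
time_s: 29.1
tcp_pos: [0.5489, -0.2175, 0.0349]
tcp_rot: [180.0, -0.0, -166.5]
force: [-0.5, -0.5, -1.2]
width: 0.167
grip_force: 59.3
```

{"method": "jog_arm", "body": {
  "motion": [
    [0,0,-0.01,0,0,0],
    [0,0,-0.02,0,0,0],
    [0,0,-0.026,0,0,0],
    [0,0,-0.026,0,0,0]
  ]
}}

```text
time_s: 29.6
tcp_pos: [0.5489, -0.2175, 0.0289]
tcp_rot: [-180.0, -0.0, -166.5]
force: [0.2, -0.0, -0.8]
width: 0.166
grip_force: 59.3
```

{"method": "jog_arm", "body": {
  "motion": [
    [0,0,-0.003,0,0,0],
    [0,0,-0.005,0,0,0],
    [0,0,-0.006,0,0,0],
    [0,0,-0.006,0,0,0]
  ]
}}

```text
time_s: 30.1
tcp_pos: [0.5491, -0.2176, 0.028]
tcp_rot: [-180.0, 0.0, -166.5]
force: [-1.4, 1.6, 5.8]
width: 0.168
grip_force: 60.8
```

{"method": "jog_arm", "body": {
  "motion": [
    [0,0,0.003,0,0,0],
    [0,0,0.003,0,0,0],
    [0,0,0.003,0,0,0],
    [0,0,0.003,0,0,0]
  ]
}}

```text
time_s: 30.6
tcp_pos: [0.5489, -0.2175, 0.0281]
tcp_rot: [-180.0, -0.0, -166.5]
force: [0.2, -0.4, -1.2]
width: 0.168
grip_force: 59.4
```

{"method": "jog_arm", "body": {
  "motion": [
    [0,0,0,0,0,0],
    [0,0,0,0,0,0],
    [0,0,0,0,0,0],
    [0,0,0,0,0,0],
    [0,0,0,0,0,0]
  ],
  "grip": 1
}}

```text
time_s: 31.22
tcp_pos: [0.5489, -0.2175, 0.0282]
tcp_rot: [-180.0, -0.0, -166.5]
force: [0.7, 0.8, -0.9]
width: 1.0
grip_force: 0.0
```

{"method": "jog_arm", "body": {
  "motion": [
    [0,0,0,0,0,0],
    [0,0,0.06,0,0,0],
    [0,0,0.2,0,0,0],
    [0,0,0.4,0,0,0],
    [0,0,0.48,0,0,0]
  ]
}}

```text
time_s: 31.85
tcp_pos: [0.5498, -0.218, 0.1525]
tcp_rot: [-179.8, 0.2, -166.5]
force: [-0.8, -0.4, -0.8]
width: 1.0
grip_force: 0.0
```

```bash
python3 look.py w9 gauge_mid:.045 go_shoulder:.045 nogo_face:.045 gauge_rest:0
```

```text
31.9 [ 0.5501918  -0.2181906   0.15401404] [-179.75041702    0.26192751 -166.49579658] [-2.90835795e+01  1.16786608e+01  8.49519059e+01 -6.55244864e-03
  8.30076946e+01 -1.32586435e+02] eye [ 0.47111624 -0.23534499  0.31964827] zaxis [ 0.310059    0.07077349 -0.94807939]
gauge_mid [319.8 192.5] 0.98 [ 0.5495 -0.2186  0.045 ]
gauge_mid [324.8 151.8] 0.56 [ 0.5119 -0.223   0.045 ]
go_shoulder [325.3 152.4] 0.63 [ 0.5123 -0.2225  0.045 ]
nogo_face [325.4 242.8] 0.59 [ 0.5981 -0.2014  0.045 ]
gauge_rest [231.3  41.9] 0.75 [ 0.4399 -0.3296  0.    ]
gauge_rest [42.9 14.1] 0.68 [ 0.4571 -0.4994  0.    ]
gauge_rest [320.7 242.1] 0.44 [ 0.6194 -0.2013  0.    ]
gauge [307.4, 119.5, 335.9, 245.3] [ 0.5405032  -0.21920745] yaw 13.920450629127101 ends -0.05604437257106606 0.06367237878922602
```

View pics/w9.png

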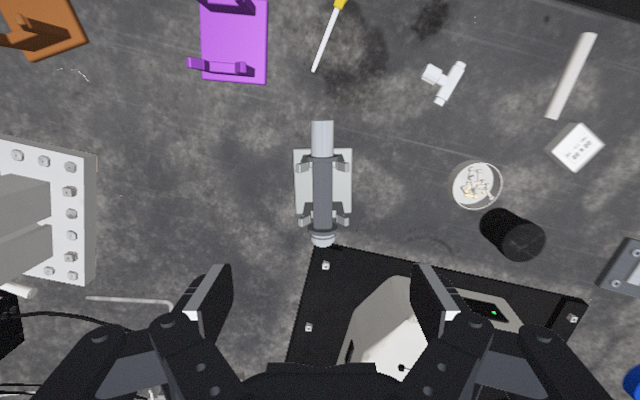

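The gauge lies seated in the grey rest, go tip at (321,121) and no-go end at (323,242), with the collars outside the forks. The gripper is clear of everything.

```bash
python3 -c "
from station import order
print(order.hand_in())"
```

```text
the job is handed in; nothing more can be done
None
```

I handed the job in at about 32 s: the go end went fully home (collar pressed at about 8 N), the no-go end was held at about 10 N for over 1.5 s with only its nose in (about 3–4 mm by feel, as the arm hid the bore), and the gauge is back in its grey rest, reversed end for end.

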